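# Unstack the lids and close the storage pots

## Task

Close the four storage pots: take the stack of lids apart from the top, one lid at a time from the smallest to the largest, and lay each lid right way up and centred flat on the pot of its own colour before you take the next. Do not tip the lids over, and leave the pots standing where they are and the peeler and the pastry brush undisturbed.

Things in the scene. Friction and masses are not known exactly. Their poses are not given: they have to be found in the camera images.
- blue_lid: blue flat round lid with a small round wood inlay on top, the smallest of four: a solid disc 37 mm across and 18 mm thick. Origin at the centre of its underside, z up through the disc. At the start all four lie centred in one stack (red lowest, then yellow, green, blue on top) on a dark wooden disc 80 mm across, 10 mm high; each lower lid sticks out 4.5 mm round the next
- green_lid: green flat round lid with a small round wood inlay on top, the second smallest of four: a solid disc 46 mm across and 18 mm thick. Origin at the centre of its underside, z up through the disc. At the start all four lie centred in one stack (red lowest, then yellow, green, blue on top) on a dark wooden disc 80 mm across, 10 mm high; each lower lid sticks out 4.5 mm round the next
- yellow_lid: yellow flat round lid with a small round wood inlay on top, the second largest of four: a solid disc 55 mm across and 18 mm thick. Origin at the centre of its underside, z up through the disc. At the start all four lie centred in one stack (red lowest, then yellow, green, blue on top) on a dark wooden disc 80 mm across, 10 mm high; each lower lid sticks out 4.5 mm round the next
- red_lid: red flat round lid with a small round wood inlay on top, the largest of four: a solid disc 64 mm across and 18 mm thick. Origin at the centre of its underside, z up through the disc. At the start all four lie centred in one stack (red lowest, then yellow, green, blue on top) on a dark wooden disc 80 mm across, 10 mm high; each lower lid sticks out 4.5 mm round the next
- blue_pot: blue open round stoneware pot, 35 mm across outside, 46 mm high, mouth 19 mm across (wall 8 mm). Loose. Origin at the centre of its underside, z up; its rim is 46 mm above the origin. The blue lid, 2 mm wider than the pot, rests flat on the rim
- green_pot: green open round stoneware pot, 44 mm across outside, 54 mm high, mouth 28 mm across (wall 8 mm). Loose. Origin at the centre of its underside, z up; its rim is 54 mm above the origin. The green lid, 2 mm wider than the pot, rests flat on the rim
- yellow_pot: yellow open round stoneware pot, 53 mm across outside, 62 mm high, mouth 37 mm across (wall 8 mm). Loose. Origin at the centre of its underside, z up; its rim is 62 mm above the origin. The yellow lid, 2 mm wider than the pot, rests flat on the rim
- red_pot: red open round stoneware pot, 62 mm across outside, 70 mm high, mouth 46 mm across (wall 8 mm). Loose. Origin at the centre of its underside, z up; its rim is 70 mm above the origin. The red lid, 2 mm wider than the pot, rests flat on the rim
- peeler: black-handled vegetable peeler lying flat among the pots, 170x25x18 mm, a bystander. Origin on the table (within 2 mm) under its middle, x along its length
- pastry_brush: flat pastry brush with wooden handle lying at the right, 42x199x14 mm, a bystander. Origin on the table under its middle, y along its length
Things that resemble listed ones, but are neither listed nor needed, are in the scene too. Leave any pink look-alike of the green_pot alone.

How it is judged:
By the outcome, as a careful person would: the job done as asked, in the order asked, and still so for the second after the job is handed in, with the robot touching nothing.
It also fails if it takes over 99 s, if anything falls off the work surface, if the arm or the gripper's body presses on something with over 40 N, if the wrist force passes 120 N, or if a joint passes its speed limit or range.

## Robot

A 6-joint arm with a two-finger parallel gripper is mounted at the origin on a cart in front of the work surface, level with it; the furniture and walls round the work are solid. World frame = base frame: x ahead of the robot, y to its left, z up, the work surface at z = 0. Lengths are in m, angles in rad, forces in N, time in s.
With the tool pointing down it reaches from about 0.4 to 0.925 m from the base axis. Payload 3.4 kg.
Tool frame: the origin (TCP) lies at the very end of the fingers, on their centre line; the grasp point (between the pads) lies 19 mm behind it; z points along the fingers, y is the line along which they close (so a half turn about z gives the same grasp; the last joint's range is limited). The gripper opens to 85 mm and grips with 20 to 120 N. Pads are 22 mm wide; open, the fingers measure 114 mm over their backs; the gripper's body (76 mm by 85 mm) begins 54 mm behind the grasp point. The pads swing forward as they close: fully open they stand 13 mm farther back than shut.
Start: joints at [1.137, 0.307, 1.506, -0, 1.328, -0.073], TCP at [0.202, 0.538, 0.231] pointing down, gripper open.
Joint ranges: [-3.12, 3.12], [-1.05, 2.28], [0.14, 2.33], [-1.42, 4.57], [0.1, 2.73], [-2.68, 2.68]. Speed limits (rad/s): [2.57, 2.57, 3.14, 3.14, 3.14, 3.14].

## Interface

Orientations are given as [roll, pitch, yaw] about the fixed x, y, z axes, in that order (R = Rz(yaw) Ry(pitch) Rx(roll)).
In Python, from workcell import robot gives the robot as it stands. The module is installed in compiled form; this text tells all that it offers.
- The arm moves only by the tool step_arm, never from a script. Its argument "series" is a list that holds one entry, the list of rows, each a list of 5 numbers: the shift along the tool's x, y, z in cm, then the turn about the tool's z in rad, then the closure, from 0 (fully open) to 1 (shut). In form: [[[dx, dy, dz, spin, grip], ...]]. A call has 1 to 12 rows; each row shifts and turns the commanded pose from where the row before left it, along the tool's axes as they then stand; what a row does not reach is not made up. A row lasts 1/8 s, in which the tool goes at most 62.5 mm and 10.7 degrees, less where a joint would pass 70% of its speed; a pose out of reach is approached as far as the arm can. A call with a gripper value outside its range is refused whole. The fingers move at their own pace and stop on an object; "force" is the grip in N (left out, the last holds). Time passes only in rows, so rows that do not move let the fingers close. It gives the time, the measured TCP pose, the force, the opening and the grip force at its end, in the units of the state.
- robot.get_state(): the state, without advancing time (a new reading comes with each control period).
- robot.grab_frame(name): name is "scene" or "top" or "wrist"; returns the picture (400x640x3 uint8, red, green, blue); there is no depth.
- robot.camera_model(name): a dict with "fov_y" (degrees; the focal length in pixels is half the picture's height over the tangent of half this angle, whatever the lens; pixels are square), "cx", "cy" (the principal point, pixels), "extrinsics" (4x4, takes a point from world to camera coordinates); the wrist camera has in their place "tool_from_camera" (4x4, takes a point from camera to tool coordinates, whose origin is the TCP and whose axes are the flange's). Camera axes: x right, y down, z forward; pixel columns grow to the right and rows downward; lengths in m; the calibration is good to about 2 mm. A picture is of the moment at which its call begins: read the wrist's pose just before it. camera_model takes no time and is no camera call.
- robot.finish_job(): hands the job in; it is judged then, once.
The state is a dict: "t": time; "q": joint angles; "qd": joint speeds; "joint_torque": joint torques, N m; "eef_pos": TCP position; "tool_rot": TCP orientation; "wrist_force": force on the tool from outside, world axes, zero at the start; "torque": the same for the moment, N m; "finger_gap": finger opening in m; "grasp_force": force on a finger pad.
Only numpy, scipy, OpenCV 4.12 (cv2) and the standard library are available. Lean on these libraries where they do the work, as an engineer would, in place of code of your own. Each camera call takes 0.05 s, during which the arm holds its last target. There are 200 camera calls.

## Working session

There is one attempt and no reset: what is moved stays moved. The work goes in short steps, Python scripts to look and compute and a tool call to move; the robot and the scene stay as the last step left them, time stands still between calls to the robot, and variables do not carry over. Pictures are saved under pics/ and viewed, at most 14 in all, crops included, and the job is handed in when it is done.

Besides the shell and the picture viewer there is one more tool, called after "Request:" as a command line: name --argument value ..., lists and objects as JSON in quotes. step_arm: Moves the arm, as the interface text tells. Its arguments: {"type":"object","properties":{"series":{"type":"array","items":{"type":"array","items":{"type":"array","items":{"type":"number"}}}},"force":{"type":"number"}},"required":["series"]}

```bash
mkdir -p pics; python3 - <<'E'
from workcell import robot
import cv2, numpy as np
np.set_printoptions(precision=4,suppress=True)
s=robot.get_state(); print({k:np.round(v,4) for k,v in s.items()})
for n in ("scene","top"):
    im=robot.grab_frame(n); cv2.imwrite(f"pics/{n}0.png",im[:,:,::-1])
    print(n,robot.camera_model(n))
print(robot.camera_model("wrist"))
E
```

```text
{'t': np.float64(0.0), 'q': array([ 1.1375,  0.3076,  1.5077, -0.    ,  1.3284, -0.0735]), 'qd': array([ 0.0015, -0.0001, -0.0006, -0.0004,  0.0015,  0.0014]), 'joint_torque': array([ -0.0018, -45.7558, -25.1916,  -0.0003,   0.0133,   0.    ]), 'eef_pos': array([0.2022, 0.5375, 0.2304]), 'tool_rot': array([-3.1395, -0.0001,  2.7818]), 'wrist_force': array([-0.8959, -0.2113,  0.3945]), 'torque': array([-0.0074, -0.0142, -0.0119]), 'grasp_force': np.float64(0.0), 'finger_gap': np.float64(0.0853)}
scene {'fov_y': 50.49463707153933, 'cx': 320.3650168255064, 'cy': 198.55243950747496, 'extrinsics': array([[ 0.8499, -0.5266,  0.016 , -0.4738],
       [-0.296 , -0.5025, -0.8123,  0.2147],
       [ 0.4359,  0.6857, -0.583 ,  0.6783],
       [ 0.    ,  0.    ,  0.    ,  1.    ]])}
top {'fov_y': 55.88739101437202, 'cx': 323.4710161153127, 'cy': 202.35862747187153, 'extrinsics': array([[-0.0278, -0.9996, -0.0107,  0.0189],
       [-0.9822,  0.0293, -0.1855,  0.5597],
       [ 0.1857,  0.0053, -0.9826,  0.8023],
       [ 0.    ,  0.    ,  0.    ,  1.    ]])}
{'fov_y': 58.436630667040134, 'cx': 314.77301798597284, 'cy': 207.35712980681808, 'tool_from_camera': array([[ 0.0002, -0.9575, -0.2883,  0.0738],
       [ 1.    ,  0.0005, -0.001 ,  0.0003],
       [ 0.0011, -0.2883,  0.9575, -0.1424],
       [ 0.    ,  0.    ,  0.    ,  1.    ]])}
```

View pics/top0.png

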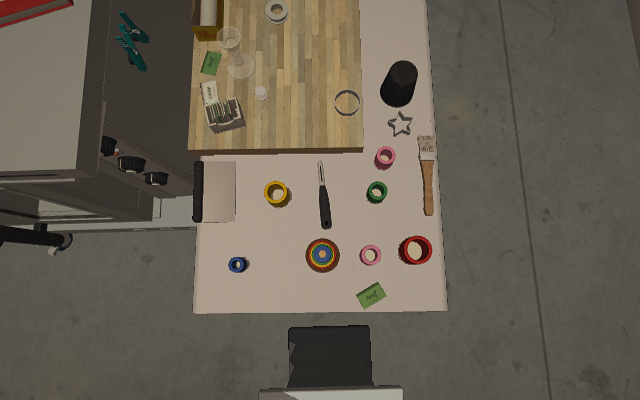

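View pics/scene0.png

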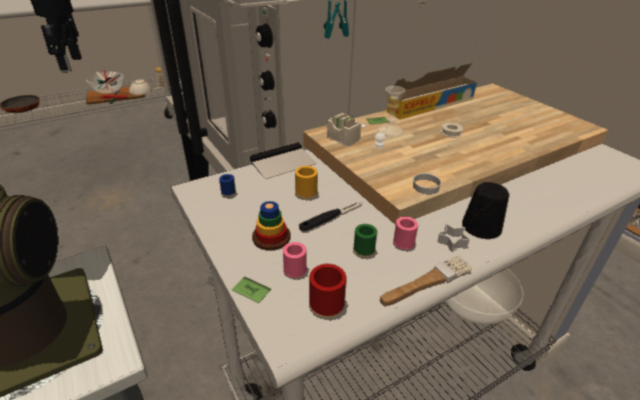

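The top view shows the stack at (322,255) and pots blue (237,265), yellow (276,193), green (377,192) and red (415,250). There are pink look-alikes at (371,255) and (385,157). The green pot has to be the green ring at (377,192), since the other two are pink. I'll measure by silhouette in both views and confirm in a crop.

```bash
cat > h.py <<'E'
import numpy as np, cv2
from scipy.optimize import least_squares
from workcell import robot
np.set_printoptions(precision=4,suppress=True)
def K(m): f=200/np.tan(np.radians(m["fov_y"])/2); return np.array([[f,0,m["cx"]],[0,f,m["cy"]],[0,0,1]])
def proj(m,P):
    c=np.atleast_2d(P)@m["extrinsics"][:3,:3].T+m["extrinsics"][:3,3]; p=c@K(m).T; return p[:,:2]/p[:,2:]
A=np.linspace(0,2*np.pi,72,endpoint=False)
def cyl(x,y,z0,z1,r): return np.vstack([np.c_[x+r*np.cos(A),y+r*np.sin(A),0*A+z] for z in (z0,z1)])
HUE={"blue":(100,125),"green":(60,90),"yellow":(15,30),"red":(0,7)}
def mask(im,c,uv,w):
    h=cv2.cvtColor(im,cv2.COLOR_RGB2HSV); lo,hi=HUE[c]
    k=((h[...,0]>=lo)&(h[...,0]<=hi)&(h[...,1]>130)&(h[...,2]>25))
    if c=="red": k|=(h[...,0]>173)&(h[...,1]>160)&(h[...,2]>25)
    b=np.zeros_like(k); u,v=map(int,uv); b[max(v-w,0):v+w,max(u-w,0):u+w]=1
    return (k&b).astype(np.uint8)
def hull(k):
    n,l,s,_=cv2.connectedComponentsWithStats(k); i=1+np.argmax(s[1:,4])
    return cv2.convexHull(np.argwhere(l==i)[:,::-1].astype(np.int32)).astype(np.float32)
def cen(h): M=cv2.moments(h); return np.array([M["m10"],M["m01"]])/M["m00"]
E
cat > m1.py <<'E'
from h import *
ims={n:cv2.imread(f"pics/{n}0.png")[:,:,::-1].copy() for n in("top","scene")}
ms={n:robot.camera_model(n) for n in ims}
px={"blue":((237,265),(228,185)),"green":((377,192),(365,240)),"yellow":((276,193),(306,182)),"red":((415,250),(327,289))}
D={"blue":(.035,.046),"green":(.044,.054),"yellow":(.053,.062),"red":(.062,.070)}
for c in px:
    hs={n:hull(mask(ims[n],c,uv,26)) for n,uv in zip(ims,px[c])}
    # free: x,y,base height, with given size; then free height
    def res(p,hs=hs,c=c):
        x,y,z1,r=p; o=[]
        for n in hs:
            q=cv2.convexHull(proj(ms[n],cyl(x,y,0,z1,r)).astype(np.float32)).reshape(-1,2); h=hs[n].reshape(-1,2)
            o+=[*(cen(q.reshape(-1,1,2))-cen(hs[n])),*(q.max(0)-h.max(0)-.0),*(q.min(0)-h.min(0)-.0)]
        return np.array(o)
    s=least_squares(res,[.5,0,.05,.025],diff_step=1e-3,x_scale=.01)
    print(c,s.x,"want h,r",D[c][1],D[c][0]/2,"res",np.round(s.fun,1))
# stack: inlay (top), circles
t=ims["top"][225:285,290:355]; s=ims["scene"][195:250,240:300]
a=cv2.resize(ims["top"][140:285,220:440],(660,435),interpolation=cv2.INTER_CUBIC)
b=cv2.resize(s,(300,275),interpolation=cv2.INTER_CUBIC)
cv2.imwrite("pics/c1.png",a[:,:,::-1]); cv2.imwrite("pics/c2.png",b[:,:,::-1])
for c in HUE:
  o=[]
  for n,uv in(("top",(322,255)),("scene",(270,225))):
    k=mask(ims[n],c,uv,32 if n=="scene" else 19); h=hull(k); o+=[cen(h),np.ptp(h.reshape(-1,2),axis=0)]
  print(c,*o)
E
python3 m1.py
```

```text
blue [ 0.4276  0.205   0.0411 -0.0136] want h,r 0.046 0.0175 res [-0.6  0.2 -1.3 -0.5 -0.4  1.   0.4  1.1  1.1  2.6  0.3 -0.5]
green [ 0.5946 -0.1044 -0.0042  0.0175] want h,r 0.054 0.022 res [-1.5 -4.4  2.8 -1.5 -6.8 -5.  -2.   4.7 -2.7 -2.4 -0.9 11.6]
yellow [ 0.5874  0.112   0.0581 -0.0248] want h,r 0.062 0.0265 res [-0.1  0.1 -0.5  0.6  0.  -0.2  0.3  0.5 -0.   0.1  0.5 -0.2]
red [ 0.448  -0.1978  0.0676  0.0278] want h,r 0.07 0.031 res [-0.6 -0.1 -0.9 -0.1 -0.4  0.2  0.2  0.2 -0.3  1.8  0.8 -0.5]
blue [322.396  253.3857] [16. 16.] [269.1496 209.7538] [16. 15.]
green [nan nan] [3. 0.] [269.5402 218.5622] [19. 10.]
yellow [321.7679 254.5199] [23. 23.] [269.8919 225.168 ] [26. 17.]
red [321.7818 254.5   ] [27. 27.] [271.0029 233.0339] [31. 20.]h.py:20: RuntimeWarning: invalid value encountered in divide
  def cen(h): M=cv2.moments(h); return np.array([M["m10"],M["m01"]])/M["m00"]
```

View pics/c1.png

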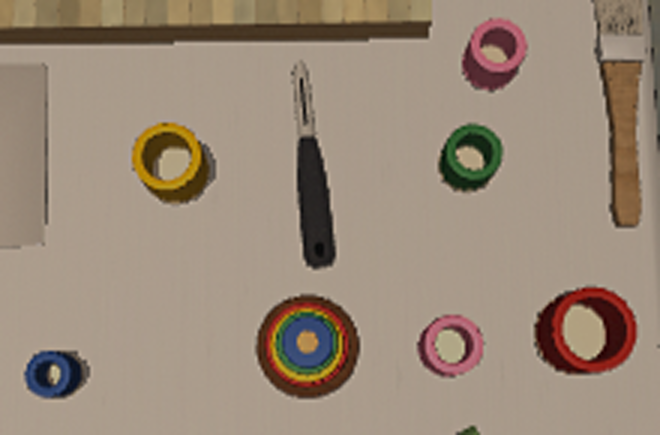

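The crop confirms it: the green pot is at (377,192), with the pink ones beside and above it. The stack is concentric at (322,254). Next I'll turn the tool to yaw π and move over the stack to measure with the wrist camera.

Request:
step_arm --series '[[[0,0,0,-0.18,0],[0,0,0,-0.18,0],[-2.5,-5.3,0,0,0],[-2.5,-5.3,0,0,0],[-2.5,-5.3,0,0,0],[-2.5,-5.3,0,0,0],[-2.5,-5.3,0,0,0],[-2.5,-5.3,0,0,0],[-2.5,-5.3,0,0,0],[-2.5,-5.3,0,0,0],[-2.5,-5.3,0,0,0],[-2.5,-5.3,0,0,0]]]'

```text
t: 1.6
eef_pos: [0.4529, 0.0064, 0.2312]
tool_rot: [3.141, -0.0, 3.141]
wrist_force: [1.1, 0.4, 0.9]
finger_gap: 0.0853
grasp_force: 0.0
```

Request:
step_arm --series '[[[0,0,0,0,0],[0,0,0,0,0]]]'

```text
t: 1.85
eef_pos: [0.4518, 0.0083, 0.2308]
tool_rot: [3.141, -0.002, 3.14]
wrist_force: [0.4, 0.0, 0.3]
finger_gap: 0.0854
grasp_force: 0.0
```

```bash
cat >> h.py <<'E'
from scipy.spatial.transform import Rotation as R
def wristm(s):
    m=dict(robot.camera_model("wrist")); T=np.eye(4); T[:3,:3]=R.from_euler("xyz",s["tool_rot"]).as_matrix(); T[:3,3]=s["eef_pos"]
    m["extrinsics"]=np.linalg.inv(T@m["tool_from_camera"]); return m
def shot(name):
    s=robot.get_state(); m=wristm(s); im=robot.grab_frame("wrist"); cv2.imwrite(f"pics/{name}.png",im[:,:,::-1]); np.save(f"pics/{name}.npy",m["extrinsics"])
    print(s["t"],s["eef_pos"],s["tool_rot"],s["wrist_force"],s["finger_gap"]); return im,m
E
python3 -c "
from h import *
shot('w1')"
```

```text
1.85 [0.4518 0.0083 0.2308] [ 3.1408 -0.0018  3.1404] [0.4231 0.0361 0.3401] 0.08535025840887751
```

View pics/w1.png

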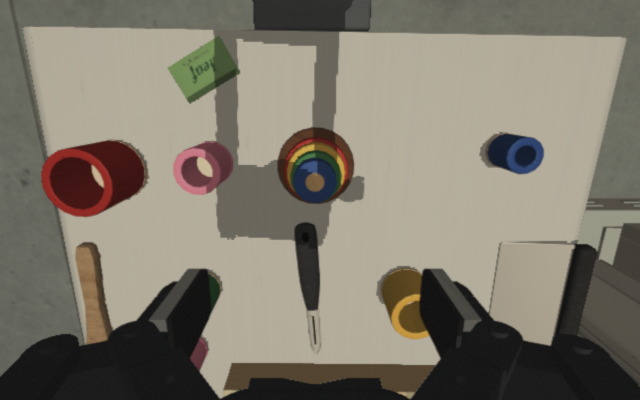

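In this wrist view (robot side at the top, +y to the right) the stack's inlay is at (315,182). Red is at (90,178), pink at (200,168) and blue at (523,153). Yellow is at (410,314), with a finger touching its edge, and the green pot is hidden behind a finger at (212,290). I'll take a second view farther ahead.

Request:
step_arm --series '[[[-4,0,-1.5,0,0],[-4,0,-1.5,0,0],[-4,0,-1.5,0,0],[0,0,0,0,0],[0,0,0,0,0]]]'

```text
t: 2.52
eef_pos: [0.571, 0.0099, 0.2756]
tool_rot: [3.141, -0.003, -3.139]
wrist_force: [-0.7, 0.6, 0.2]
finger_gap: 0.0858
grasp_force: 0.0
```

```bash
python3 -c "
from h import *
shot('w2')"
```

```text
2.525 [0.571  0.0099 0.2756] [ 3.1413 -0.0026 -3.1389] [-0.6853  0.63    0.2483] 0.08579456979696505
```

View pics/w2.png

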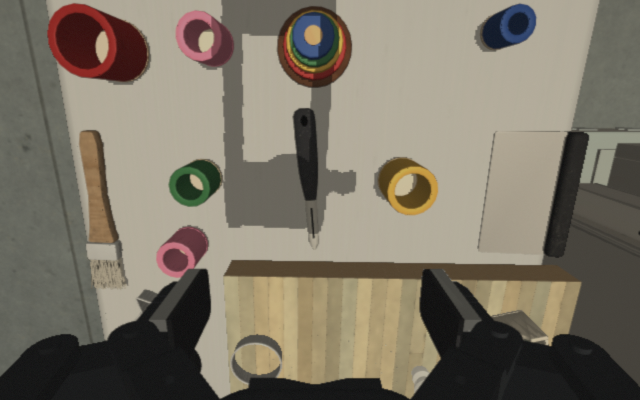

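This view shows every target clear: inlay (313,35), red (85,42), blue (517,22), green (190,185) and yellow (412,190). The pink pots are at (195,38) and (180,258). Next I'll fit over all views.

```bash
cat > m2.py <<'E'
from h import *
import h
h.HUE.update(green=(55,95))
ms={n:robot.camera_model(n) for n in("top","scene")}
for n in("w1","w2"): ms[n]=dict(robot.camera_model("wrist"),extrinsics=np.load(f"pics/{n}.npy"))
F=dict(top="top0",scene="scene0",w1="w1",w2="w2")
ims={n:cv2.imread(f"pics/{F[n]}.png")[:,:,::-1].copy() for n in F}
def mk(im,c,uv,w):
    hh=cv2.cvtColor(im,cv2.COLOR_RGB2HSV).astype(int); H,S,V=hh[...,0],hh[...,1],hh[...,2]
    lo,hi=h.HUE[c]; k=((H>=lo)&(H<=hi) if c!="red" else (H<8)|(H>174))&(S>(110 if c=="green" else 130))&(V>15)
    b=np.zeros_like(k); u,v=uv; b[max(v-w,0):v+w,max(u-w,0):u+w]=1; return (k&b).astype(np.uint8)
px={"blue":dict(top=(237,265),scene=(228,185),w1=(515,153),w2=(510,25)),"green":dict(top=(377,192),scene=(365,240),w2=(195,183)),
"yellow":dict(top=(276,193),scene=(306,182),w2=(408,187)),"red":dict(top=(415,250),scene=(327,289),w1=(92,178),w2=(97,43))}
Z={"blue":(.035,.046),"green":(.044,.054),"yellow":(.053,.062),"red":(.062,.070)}
def fit(hs,r,z0f,lab):
    def res(p):
        x,y,z1=p; o=[]
        for n in hs:
            q=cv2.convexHull(proj(ms[n],cyl(x,y,z0f(z1),z1,r)).astype(np.float32)).reshape(-1,2); g=hs[n].reshape(-1,2)
            o+=[*(cen(q.reshape(-1,1,2))-cen(hs[n])),*(q.max(0)-g.max(0)-.5)/2,*(q.min(0)-g.min(0)+.5)/2]
        return np.array(o)
    s=least_squares(res,[.5,0,.06],diff_step=1e-3,x_scale=.01,loss="soft_l1"); print(lab,s.x,list(hs)); print(np.round(res(s.x).reshape(-1,6),1))
for c in px:
    hs={n:hull(mk(ims[n],c,uv,54 if n[0]=="w" else 24)) for n,uv in px[c].items()}
    fit(hs,Z[c][0]/2,lambda z:0.,c)
st=dict(top=(322,255),scene=(270,212),w1=(315,180),w2=(313,35))
hs={n:hull(mk(ims[n],"blue",uv,30)) for n,uv in st.items()}
fit(hs,.0185,lambda z:z-.018,"bluelid")
# inlay
obs=[]
for n,(u,v) in {**st,"scene":(269,205)}.items():
    hh=cv2.cvtColor(ims[n],cv2.COLOR_RGB2HSV).astype(int); k=((hh[...,0]>5)&(hh[...,0]<22)&(hh[...,1]>60)&(hh[...,2]>80)).astype(np.uint8)
    b=np.zeros_like(k); w=14 if n[0]=="w" else 6; b[v-w:v+w,u-w:u+w]=1
    g=np.argwhere(k&b); obs.append((n,g[:,::-1].mean(0),len(g)))
print(obs)
s=least_squares(lambda p:np.concatenate([proj(ms[n],p)[0]-o for n,o,_ in obs]),[.44,0,.08],loss="soft_l1"); print("inlay",s.x,s.fun.round(1))
E
python3 m2.py
```

```text
blue [0.427  0.2055 0.0373] ['top', 'scene', 'w1', 'w2']
[[-0.6  0.5 -0.1  0.5 -0.7  0. ]
 [ 0.1  1.8  1.   1.5 -0.5  0.2]
 [-0.3 -1.1  0.5  0.1 -0.6 -1.2]
 [ 0.1  1.7  0.9  1.7 -0.6  0.1]]
green [ 0.5906 -0.118   0.0401] ['top', 'scene', 'w2']
[[ -2.   -1.4  -0.8  -0.5  -1.2  -1. ]
 [  1.2   1.1   1.3   0.4  -0.1   0.5]
 [  0.1  -8.6  11.3   6.8 -10.9 -15.1]]
yellow [0.5874 0.1119 0.0567] ['top', 'scene', 'w2']
[[ 0.   0.2 -0.1  0.4 -0.  -0.1]
 [ 0.3  0.8  0.1  0.   0.1  0.2]
 [ 0.2  0.1  0.4  0.4 -0.3 -0.5]]
red [ 0.4471 -0.2005  0.0678] ['top', 'scene', 'w1', 'w2']
[[ 0.7  0.3  0.7  0.6 -0.  -0.2]
 [ 0.6  1.9  0.8  3.1 -0.1 -0.6]
 [ 0.4 -0.8  1.4  0.5 -0.6 -0.8]
 [ 0.4  0.6  1.4  0.7 -0.4 -0.4]]
bluelid [0.4442 0.0088 0.0782] ['top', 'scene', 'w1', 'w2']
[[-0.3  0.1  0.1 -0.1 -0.  -0.4]
 [ 0.7  0.3  1.   1.  -0.2 -0.3]
 [ 0.5  0.1  0.7  0.8 -0.2 -0.8]
 [-1.2 -0.7  0.8  1.6 -0.  -0.3]]
[('top', array([321.9524, 253.5   ]), 42), ('scene', array([268.875, 205.75 ]), 32), ('w1', array([314.4828, 182.0498]), 261), ('w2', array([312.9025,  34.6462]), 277)]
inlay [0.4433 0.0082 0.0813] [ 0.3  0.1  0.4 -0.4 -0.1 -0.3  0.2  0.2]
```

```bash
cat > m3.py <<'E'
import io,contextlib
with contextlib.redirect_stdout(io.StringIO()): exec(open("m2.py").read())
px["green"]["top"]=(377,190)
vis=[]
for c in px:
    r,z=Z[c][0]/2,Z[c][1]; E={}
    for n,uv in px[c].items():
        if n=="scene": continue
        k=mk(ims[n],c,uv,(32 if c in("green","blue","yellow") else 54) if n[0]=="w" else 18)
        V=ims[n].max(2); t,_=cv2.threshold(V[k>0].reshape(-1,1),0,255,cv2.THRESH_OTSU)
        k2=k*(V>t).astype(np.uint8); hu=hull(k2); E[n]=(cv2.fitEllipse(hu)[0] if len(hu)>4 else cen(hu)); E[n]=cen(hu)
        if n=="w2":
            d=ims[n].copy(); cv2.polylines(d,[hu.astype(int)],1,(255,255,255)); u,v=uv; a=d[max(v-50,0):v+50,max(u-50,0):u+50]; vis.append(cv2.resize(a,(190,190)))
    def pc(n,p): q=proj(ms[n],cyl(*p,p[2],r)[:72]).astype(np.float32); return cen(q.reshape(-1,1,2))
    f=lambda p:np.concatenate([pc(n,p)-E[n] for n in E]); s=least_squares(f,[.5,0,.05],diff_step=1e-3,x_scale=.01)
    g=least_squares(lambda p:f([*p,z]),[.5,0],diff_step=1e-3,x_scale=.01)
    print(c,s.x,s.fun.round(1),"| z fixed",g.x,g.fun.round(1))
cv2.imwrite("pics/rims.png",np.hstack(vis)[:,:,::-1])
E
python3 m3.py
```

```text
blue [0.4271 0.2017 0.0434] [ 0.2  0.2 -0.2 -0.   0.3  0.1] | z fixed [0.4271 0.2004] [ 0.6  0.1 -0.1  0.5  0.3 -0.4]
green [ 0.6054 -0.1276 -0.0029] [-0.6 -3.7 -0.3 -1.8] | z fixed [ 0.5915 -0.1109] [-4.4 -3.1 -2.  -1.4]
yellow [0.5882 0.1127 0.0522] [-0.   0.2 -0.   0.1] | z fixed [0.5858 0.1102] [0.5 0.2 0.2 0.1]
red [ 0.447  -0.1984  0.0696] [ 0.2  0.1 -0.   0.1  0.1 -0.1] | z fixed [ 0.447  -0.1981] [ 0.2  0.1 -0.   0.2  0.1 -0.2]
```

View pics/rims.png

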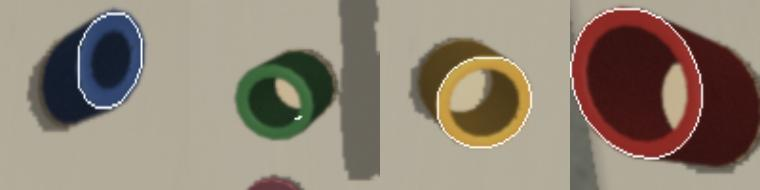

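```bash
sed -i 's/^vis=\[\]/vis=[]\nmk0=mk\ndef mk(im,c,uv,w):\n    if c!="green": return mk0(im,c,uv,w)\n    a=im.astype(int); k=(a[...,1]>1.25*a[...,0])\&(a[...,1]>1.1*a[...,2])\&(a[...,1]>30); b=np.zeros_like(k); u,v=uv; b[v-w:v+w,u-w:u+w]=1; return (k\&b).astype(np.uint8)/' m3.py; python3 m3.py | grep green; python3 -c "
import cv2; print(cv2.imread('pics/w2.png')[178:192:4,172:184:3,::-1].tolist())"
```

```text
green [ 0.5834 -0.1206  0.0557] [0.  0.1 0.  0. ] | z fixed [ 0.5837 -0.1211] [0.1 0.1 0.1 0. ]
[[[59, 102, 59], [61, 104, 61], [36, 62, 36], [27, 44, 28]], [[60, 105, 60], [54, 93, 54], [27, 45, 29], [25, 43, 26]], [[60, 104, 61], [50, 84, 49], [26, 45, 28], [28, 48, 30]], [[59, 104, 60], [67, 109, 66], [29, 48, 30], [28, 47, 28]]]
```

Request:
step_arm --series '[[[4,0,3,0,0.2],[4,0,3,0,0.4],[4.5,0,3,0,0.4],[0,0,2,0,0.4],[0,0,0,0,0.4],[0,0,0,0,0.4]]]'

```text
t: 3.32
eef_pos: [0.4481, 0.0084, 0.1672]
tool_rot: [-3.141, 0.002, -3.141]
wrist_force: [0.6, -0.5, -0.6]
finger_gap: 0.0514
grasp_force: 0.0
```

```bash
python3 -c "
from h import *
shot('w3')"
```

```text
3.325 [0.4481 0.0084 0.1672] [-3.1415  0.0016 -3.1411] [ 0.6365 -0.4983 -0.5569] 0.05137782706726531
```

View pics/w3.png

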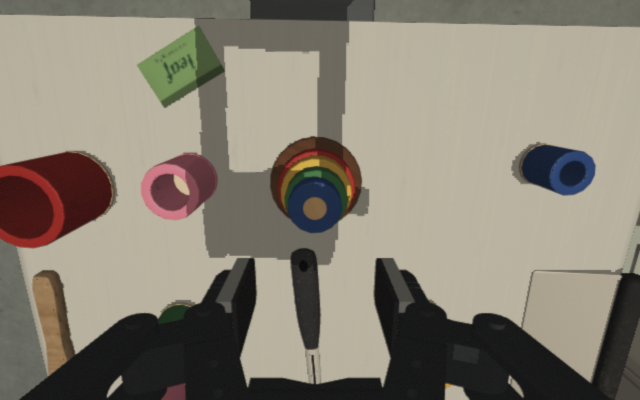

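Here the stack's inlay is at (315,208), centred between the half-closed fingers. The measured lid is at x .4433, y .0083 and top .081, against .082 expected. Descending on the blue lid.

Request:
step_arm --series '[[[0.5,0,3,0,0.4],[0,0,3,0,0.4],[0,0,2.5,0,0.4],[0,0,1.2,0,0.4],[0,0,0,0,0.4],[0,0,0,0,0.4]]]'

```text
t: 4.12
eef_pos: [0.4437, 0.0082, 0.0702]
tool_rot: [-3.141, 0.002, -3.141]
wrist_force: [-0.0, -0.2, -0.0]
finger_gap: 0.051
grasp_force: 0.0
```

Request:
step_arm --series '[[[0,0,0.3,0,0.4],[0,0,0,0,0.5],[0,0,0,0,0.6],[0,0,0,0,0.65],[0,0,0,0,0.7],[0,0,0,0,0.7]]]' --force 30

```text
t: 4.88
eef_pos: [0.4427, 0.0082, 0.0668]
tool_rot: [-3.141, 0.001, -3.141]
wrist_force: [-0.7, 0.1, 5.8]
finger_gap: 0.0353
grasp_force: 29.7
```

Request:
step_arm --series '[[[0,0,-0.2,0,0.7],[0,0,-0.5,0,0.7],[0,0,-1.5,0,0.7],[0,0,-3,0,0.7],[0,0,-3,0,0.7],[0,0,0,0,0.7],[0,0,0,0,0.7]]]'

```text
t: 5.75
eef_pos: [0.442, 0.0083, 0.1479]
tool_rot: [3.142, -0.001, -3.141]
wrist_force: [-0.6, 1.0, -0.7]
finger_gap: 0.0357
grasp_force: 30.0
```

```bash
python3 -c "
from h import *
shot('w4')"
```

```text
5.75 [0.442  0.0083 0.1479] [ 3.1415 -0.0007 -3.1413] [-0.6236  1.0307 -0.6917] 0.03565656406948724
```

View pics/w4.png

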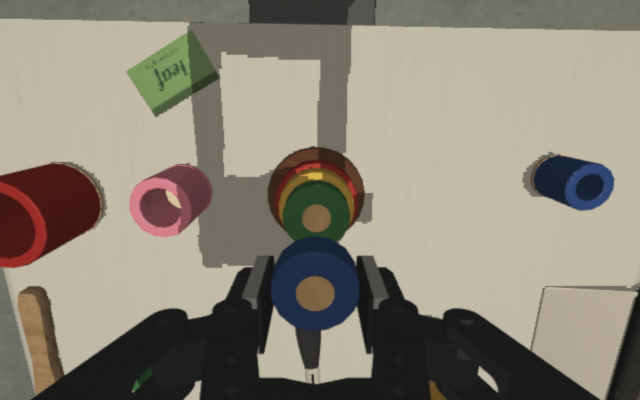

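The blue lid is held level (inlay at pixel (315,292)) and the rest of the stack is undisturbed, with green's inlay at (316,217). I'll work out the lid's offset in the tool and the move to the blue pot.

```bash
cat >> h.py <<'E'
def ray(m,uv,z):
    E=m["extrinsics"]; d=E[:3,:3].T@np.linalg.inv(K(m))@np.array([*uv,1]); o=-E[:3,:3].T@E[:3,3]; return o+d*(z-o[2])/d[2]
def inlay(im,uv,w=16):
    hh=cv2.cvtColor(im,cv2.COLOR_RGB2HSV).astype(int); k=((hh[...,0]>5)&(hh[...,0]<22)&(hh[...,1]>60)&(hh[...,2]>80)).astype(np.uint8)
    b=np.zeros_like(k); u,v=uv; b[max(v-w,0):v+w,u-w:u+w]=1; k&=b
    n,l,s,c=cv2.connectedComponentsWithStats(k); i=1+np.argmax(s[1:,4]); return c[i],s[i,4]
def load(n): return cv2.imread(f"pics/{n}.png")[:,:,::-1].copy(), dict(robot.camera_model("wrist"),extrinsics=np.load(f"pics/{n}.npy"))
E
python3 -c "
from h import *
im,m=load('w4'); t=np.array([.442,.0083,.1479])
c,a=inlay(im,(315,292),24); p=ray(m,c,.1479+.0152); print(c,a,p,p-t)
c,a=inlay(im,(316,217),14); print(c,a,ray(m,c,.064))
im,m=load('w3'); c,a=inlay(im,(315,208)); print(c,a,ray(m,c,.082))
"
```

```text
[314.6816 293.2471] 1052 [0.4425 0.0085 0.1631] [0.0005 0.0002 0.0152]
[315.815 217.815] 600 [0.4436 0.0092 0.064 ]
[314.3081 208.    ] 409 [0.4435 0.0082 0.082 ]
```

Request:
step_arm --series '[[[0.7,5.5,0,0,0.7],[0.7,5.5,0,0,0.7],[0,1,0,0,0.7],[0,0,0,0,0.7],[0,0,0,0,0.7]]]'

```text
t: 6.42
eef_pos: [0.4284, 0.1272, 0.1478]
tool_rot: [-3.141, -0.001, 3.141]
wrist_force: [-0.3, 0.7, -0.5]
finger_gap: 0.0355
grasp_force: 30.2
```

```bash
cat >> h.py <<'E'
RZ={"blue":(.0175,.046),"green":(.022,.054),"yellow":(.0265,.062),"red":(.031,.070)}
def rim(im,m,c,guess):
    r,z=RZ[c]; a=im.astype(int); H=cv2.cvtColor(im,cv2.COLOR_RGB2HSV).astype(int)
    uv=proj(m,np.array([*guess,z]))[0]; ring=proj(m,cyl(*guess,z,z,r)[:72]); w=np.ptp(ring,axis=0).max()*.5+9
    if c=="green": k=(a[...,1]>1.25*a[...,0])&(a[...,1]>1.1*a[...,2])&(a[...,1]>30)
    else:
        lo,hi=HUE[c]; k=((H[...,0]>=lo)&(H[...,0]<=hi) if c!="red" else (H[...,0]<8)|(H[...,0]>174))&(H[...,1]>130)&(H[...,2]>15)
    yy,xx=np.mgrid[:400,:640]; k&=np.hypot(xx-uv[0],yy-uv[1])<w; k=k.astype(np.uint8)
    V=im.max(2); t,_=cv2.threshold(V[k>0].reshape(-1,1),0,255,cv2.THRESH_OTSU); hu=hull(k*(V>t).astype(np.uint8))
    cc=lambda p:cen(proj(m,cyl(*p,z,z,r)[:72]).astype(np.float32).reshape(-1,1,2))
    s=least_squares(lambda p:cc(p)-cen(hu),guess,diff_step=1e-3,x_scale=.01)
    A=cv2.contourArea(hu)/cv2.contourArea(proj(m,cyl(*s.x,z,z,r)[:72]).astype(np.float32))
    print(c,"rim",s.x,"px",cen(hu),"area ratio",A); return s.x
E
python3 -c "
from h import *
im,m=shot('w5'); rim(im,m,'blue',(.427,.2))
for n in('w1','w2','w3','w4'): rim(*load(n),'blue',(.427,.2))
for n in('w1','w2'): rim(*load(n),'red',(.447,-.198))
for c,g in(('green',(.583,-.121)),('yellow',(.586,.11))): rim(*load('w2'),c,g)
"
```

```text
6.425 [0.4284 0.1272 0.1478] [-3.1408 -0.0012  3.1412] [-0.2656  0.7078 -0.5364] 0.03551274658401374
blue rim [0.4264 0.2008] px [418.2283 204.7479] area ratio 0.8495881784007906
blue rim [0.4267 0.2004] px [524.3787 155.1048] area ratio 0.8232896601699539
blue rim [0.4274 0.2001] px [517.2032  23.3065] area ratio 0.8235030313920761
blue rim [0.4267 0.2001] px [571.3355 172.3969] area ratio 0.8480117992943712
blue rim [0.4265 0.2002] px [588.6296 186.3171] area ratio 0.8467213081194391
red rim [ 0.4469 -0.198 ] px [ 76.5732 182.1011] area ratio 0.9378728519823181
red rim [ 0.4472 -0.1982] px [81.788  40.0685] area ratio 0.9366948209026391
green rim [ 0.5837 -0.1212] px [189.1271 186.039 ] area ratio 0.8918357646189141
yellow rim [0.5857 0.1099] px [412.2842 190.2547] area ratio 0.9102981321712456
```

Rim estimates agree to under 1 mm across five views. Lowering the blue lid onto its pot.

Request:
step_arm --series '[[[0.2,3.7,0,0,0.7],[0,3.6,0,0,0.7],[0,0,3,0,0.7],[0,0,3,0,0.7],[0,0,2.5,0,0.7],[0,0,0.8,0,0.7],[0,0,0,0,0.7],[0,0,0,0,0.7]]]'

```text
t: 7.48
eef_pos: [0.4275, 0.2012, 0.0562]
tool_rot: [3.141, 0.002, 3.141]
wrist_force: [0.1, -0.1, 0.6]
finger_gap: 0.0354
grasp_force: 30.2
```

Request:
step_arm --series '[[[0.1,-0.1,0.4,0,0.7],[0,0,0.2,0,0.7],[0,0,0.1,0,0.7],[0,0,0,0,0.7]]]'

```text
t: 7.98
eef_pos: [0.4256, 0.2002, 0.0489]
tool_rot: [-3.142, 0.0, -3.141]
wrist_force: [-0.3, -0.1, 5.6]
finger_gap: 0.0356
grasp_force: 30.7
```

Request:
step_arm --series '[[[0,0,0,0,0.5],[0,0,0,0,0.42],[0,0,0,0,0.4],[0,0,-3,0,0.3],[0,0,-6,0,0.3],[2,-6,-1.5,0,0.3],[0,0,0,0,0.3],[0,0,0,0,0.3]]]'

```text
t: 8.98
eef_pos: [0.4063, 0.1425, 0.1527]
tool_rot: [3.141, 0.0, 3.141]
wrist_force: [-0.1, -0.1, -0.1]
finger_gap: 0.0597
grasp_force: 0.0
```

```bash
cat > chk.py <<'E'
import sys
from h import *
n,x,y,z=sys.argv[1],*map(float,sys.argv[2:5])
im,m=shot(n); uv=proj(m,np.array([x,y,z]))[0]; c,a=inlay(im,tuple(uv.astype(int)),24); print("expect",uv,"inlay",c,a,ray(m,c,z),"want",x,y)
u,v=c.astype(int); cv2.imwrite(f"pics/{n}c.png",cv2.resize(im[max(0,v-100):v+100,max(0,u-130):u+130,::-1],None,fx=2,fy=2))
E
python3 chk.py w6 .4266 .2003 .064
```

```text
8.975 [0.4063 0.1425 0.1527] [3.1411 0.0004 3.1405] [-0.0507 -0.1348 -0.119 ] 0.05974291799743224
expect [397.7855 240.972 ] inlay [398.158  240.3406] 367 [0.4261 0.2005 0.064 ] want 0.4266 0.2003
```

View pics/w6c.png

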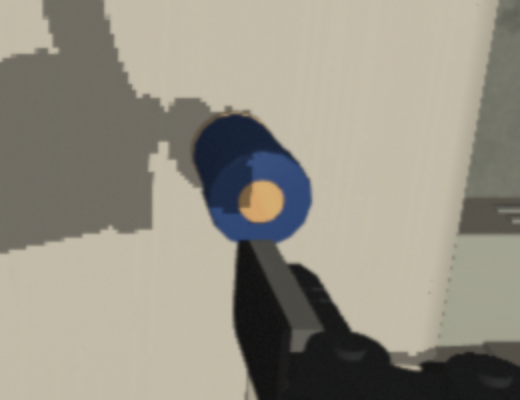

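Blue is centred to 0.5 mm: the crop shows the lid flat on its pot. Next is green.

Request:
step_arm --series '[[[-1.2,-4.5,0,0,0.3],[-1.3,-4.5,0,0,0.3],[-1.2,-4.4,0,0,0.3],[0,0,0,0,0.3],[0,0,3,0,0.3],[0,0,3,0,0.3],[0,0,2.5,0,0.3],[0,0,1,0,0.3],[0,0,0,0,0.3],[0,0,0,0,0.3]]]'

```text
t: 10.28
eef_pos: [0.4441, 0.0089, 0.0583]
tool_rot: [-3.142, 0.001, -3.141]
wrist_force: [0.5, -0.5, -0.4]
finger_gap: 0.0596
grasp_force: 0.0
```

Request:
step_arm --series '[[[0,0,0.7,0,0.3],[0,0,0.2,0,0.35],[0,0,0,0,0.4],[0,0,0,0,0.5],[0,0,0,0,0.55],[0,0,0,0,0.6],[0,0,0,0,0.6]]]'

```text
t: 11.15
eef_pos: [0.4434, 0.0084, 0.0491]
tool_rot: [-3.141, 0.0, -3.141]
wrist_force: [-1.5, -0.3, 5.3]
finger_gap: 0.0447
grasp_force: 30.3
```

Request:
step_arm --series '[[[0,0,-0.2,0,0.6],[0,0,-0.5,0,0.6],[0,0,-2,0,0.6],[0,0,-4,0,0.6],[0,0,-4,0,0.6],[-4,-3,0,0,0.6],[-4,-3,0,0,0.6],[0,0,0,0,0.6],[0,0,0,0,0.6]]]'

```text
t: 12.28
eef_pos: [0.5224, -0.0513, 0.1552]
tool_rot: [3.141, -0.002, 3.141]
wrist_force: [-0.2, -0.2, -0.8]
finger_gap: 0.0449
grasp_force: 30.8
```

```bash
cat > held.py <<'E'
import sys
from h import *
n,dz,c,gx,gy=sys.argv[1],float(sys.argv[2]),sys.argv[3],float(sys.argv[4]),float(sys.argv[5])
s=robot.get_state(); t=s["eef_pos"]; im,m=shot(n); P=np.array([*t[:2],t[2]-dz+.018]); uv=proj(m,P)[0]
k,a=inlay(im,tuple(uv.astype(int)),24); p=ray(m,k,P[2]); off=(p-t)[:2]; print("held inlay",k,a,"off",off)
try: rim(im,m,c,(gx,gy))
except Exception as e: print(e)
for z in(.064,.046,.028):
    q=proj(m,np.array([.4436,.0087,z]))[0]
    try: k,a=inlay(im,tuple(q.astype(int)),12); print("stack if top",z,ray(m,k,z),a)
    except Exception: print(z,"-")
d=np.array([gx,gy])-off-t[:2]; print("go tool cm dx,dy",-d[0]*100,d[1]*100,"dz",(t[2]-dz-RZ[c][1])*100)
E
python3 held.py w7 .003 green .5837 -.1212
```

```text
12.275 [ 0.5224 -0.0513  0.1552] [ 3.141  -0.0021  3.1412] [-0.2044 -0.1722 -0.8194] 0.04491631458303468
held inlay [314.6332 292.3781] 1592 off [0.0002 0.0002]
green rim [ 0.5915 -0.1366] px [203.2843 293.8411] area ratio 0.06083550371846105
stack if top 0.064 [0.4429 0.0075 0.064 ] 555
stack if top 0.046 [0.4431 0.0077 0.046 ] 574
stack if top 0.028 [0.4427 0.0094 0.028 ] 496
go tool cm dx,dy -6.109684848875774 -7.011112221161871 dz 9.824859562341867
```

Request:
step_arm --series '[[[-3.1,-3.5,0,0,0.6],[-3,-3.5,0,0,0.6],[0,0,3,0,0.6],[0,0,3,0,0.6],[0,0,2.5,0,0.6],[0,0,0.5,0,0.6],[0,0,0,0,0.6],[0,0,0,0,0.6]]]'

```text
t: 13.32
eef_pos: [0.5851, -0.1214, 0.067]
tool_rot: [-3.141, 0.002, -3.141]
wrist_force: [-0.3, -0.7, -0.5]
finger_gap: 0.0443
grasp_force: 30.8
```

Request:
step_arm --series '[[[0.1,0,0.5,0,0.6],[0,0,0.3,0,0.6],[0,0,0.1,0,0.6],[0,0,0.1,0,0.6],[0,0,0,0,0.6]]]'

```text
t: 13.95
eef_pos: [0.5835, -0.1215, 0.0572]
tool_rot: [-3.141, 0.001, -3.141]
wrist_force: [-2.2, 0.6, 9.4]
finger_gap: 0.0446
grasp_force: 31.6
```

Request:
step_arm --series '[[[0,0,0,0,0.5],[0,0,0,0,0.4],[0,0,0,0,0.32],[0,0,0,0,0.32],[0,0,-3,0,0.3],[0,0,-5,0,0.2],[4,4,-1.5,0,0.18],[4,4,0,0,0.18],[0,0,0,0,0.18],[0,0,0,0,0.18]]]'

```text
t: 15.2
eef_pos: [0.5041, -0.0415, 0.151]
tool_rot: [-3.141, 0.002, -3.141]
wrist_force: [0.1, 0.1, 0.1]
finger_gap: 0.07
grasp_force: 0.0
```

```bash
python3 chk.py w8 .5837 -.1212 .072
```

```text
15.2 [ 0.5041 -0.0415  0.151 ] [-3.141   0.0015 -3.1406] [0.0776 0.1228 0.0764] 0.06999213512599203Traceback (most recent call last):
  File "chk.py", line 4, in <module>
    im,m=shot(n); uv=proj(m,np.array([x,y,z]))[0]; c,a=inlay(im,tuple(uv.astype(int)),24); print("expect",uv,"inlay",c,a,ray(m,c,z),"want",x,y)
                                                       ~~~~~^^^^^^^^^^^^^^^^^^^^^^^^^^^^^
  File "h.py", line 33, in inlay
    n,l,s,c=cv2.connectedComponentsWithStats(k); i=1+np.argmax(s[1:,4]); return c[i],s[i,4]
                                                     ~~~~~~~~~^^^^^^^^^
    return _wrapfunc(a, 'argmax', axis=axis, out=out, **kwds)
    return bound(*args, **kwds)
ValueError: attempt to get argmax of an empty sequence
```

View pics/w8.png

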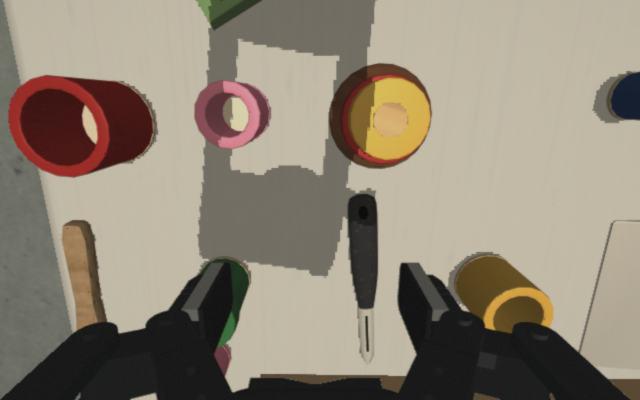

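The green pot (232,300) is hidden behind the finger here; the yellow lid is bare at (390,120) and in place. I'll check green with the fixed cameras.

```bash
cat > chk2.py <<'E'
import sys
from h import *
n,x,y,z=sys.argv[1],*map(float,sys.argv[2:5])
o=[]; M=[]
for cam in("top","scene"):
    im=robot.grab_frame(cam); m=robot.camera_model(cam); uv=proj(m,np.array([x,y,z]))[0]; u,v=uv.astype(int)
    o.append(cv2.resize(im[max(0,v-40):v+40,max(0,u-45):u+45,::-1],(360,320)))
    try: c,a=inlay(im,(u,v),9); print(cam,uv,c,a,ray(m,c,z))
    except Exception: print(cam,uv,"none")
cv2.imwrite(f"pics/{n}.png",np.hstack(o))
E
python3 chk2.py g1 .5837 -.1212 .072
python3 -c "
from h import *
im,m=load('w8'); c,a=inlay(im,(390,120),24); print(c,a,ray(m,c,.046))"
```

```text
top [378.7534 188.635 ] none
scene [366.2064 221.855 ] [366.2245 222.5102] 49 [ 0.5825 -0.1228  0.072 ]
[390.45   119.6382] 1031 [0.4433 0.0094 0.046 ]
```

View pics/g1.png

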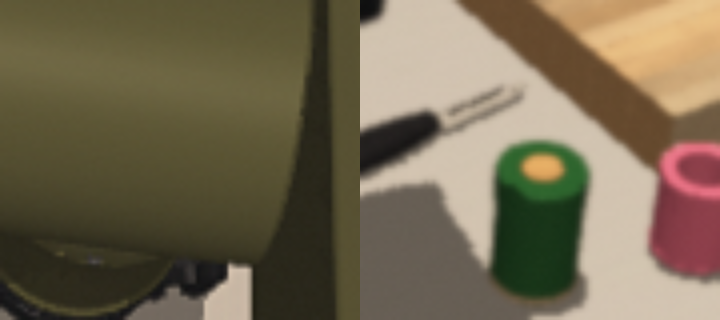

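The scene crop shows the green lid flat and centred on the green pot. Next is yellow.

Request:
step_arm --series '[[[3,2.5,0,0,0.18],[3.1,2.5,0,0,0.18],[0,0,3,0,0.18],[0,0,3,0,0.18],[0,0,3,0,0.18],[0,0,2,0,0.18],[0,0,0,0,0.18],[0,0,0,0,0.18]]]'

```text
t: 16.35
eef_pos: [0.4434, 0.0081, 0.041]
tool_rot: [-3.141, 0.001, 3.141]
wrist_force: [0.6, 0.3, 0.7]
finger_gap: 0.0702
grasp_force: 0.0
```

Request:
step_arm --series '[[[0,0.1,0.7,0,0.18],[0,0,0.4,0,0.2],[0,0,0,0,0.3],[0,0,0,0,0.4],[0,0,0,0,0.45],[0,0,0,0,0.5],[0,0,0,0,0.5]]]'

```text
t: 17.23
eef_pos: [0.4423, 0.0096, 0.0301]
tool_rot: [3.142, 0.0, -3.141]
wrist_force: [-2.0, -0.1, 5.9]
finger_gap: 0.0535
grasp_force: 31.2
```

Request:
step_arm --series '[[[0,0,-0.2,0,0.5],[0,0,-0.5,0,0.5],[0,0,-2,0,0.5],[0,0,-4,0,0.5],[0,0,-5,0,0.5],[-4,2,-1,0,0.5],[-4,2,0,0,0.5],[0,0,0,0,0.5],[0,0,0,0,0.5]]]'

```text
t: 18.35
eef_pos: [0.5211, 0.0495, 0.1562]
tool_rot: [-3.141, -0.002, -3.141]
wrist_force: [-0.4, 0.0, -0.2]
finger_gap: 0.0536
grasp_force: 31.9
```

```bash
python3 held.py w9 .0021 yellow .5857 .1099
```

```text
18.35 [0.5211 0.0495 0.1562] [-3.1413 -0.0024 -3.1409] [-0.352   0.0068 -0.155 ] 0.053581762192019794
held inlay [313.5 291.5] 2304 off [-0.0007 -0.0002]
yellow rim [0.572  0.1246] px [417.0119 276.665 ] area ratio 0.11008797488336429
stack if top 0.064 [0.443  0.0096 0.064 ] 457
stack if top 0.046 [0.4432 0.0084 0.046 ] 568
stack if top 0.028 [0.4428 0.0082 0.028 ] 576
go tool cm dx,dy -6.525983831248139 6.059887674926552 dz 9.208617597016024
```

```bash
sed -i '/^k,a=inlay/s/,24)/,40)/' held.py; python3 -c "
from h import *
im,m=load('w9'); c,a=inlay(im,(314,292),40); t=np.array([.5211,.0495,.1562]); print(c,a,ray(m,c,.1562-.0021+.018)-t)"
```

```text
[313.5 291.5] 6400 [-0.0007 -0.0002  0.0159]
```

```bash
python3 -c "
from h import *
im,m=load('w9'); t=np.array([.5211,.0495,.1562])
w=im[250:335,270:360]; S=cv2.cvtColor(w,cv2.COLOR_RGB2HSV)[...,1]
_,k=cv2.threshold(S,0,1,cv2.THRESH_BINARY_INV+cv2.THRESH_OTSU); k=cv2.morphologyEx(k,cv2.MORPH_OPEN,np.ones((5,5)))
n,l,s,c=cv2.connectedComponentsWithStats(k)
for i in range(1,n): print(s[i],c[i]+[270,250],ray(m,c[i]+[270,250],.1721)-t)"
```

```text
[  16   19   58   52 2357] [314.7073 294.3093] [0.0006 0.0003 0.0159]
```

Request:
step_arm --series '[[[-3.2,3,0,0,0.5],[-3.2,3,0,0,0.5],[0,0,3,0,0.5],[0,0,3,0,0.5],[0,0,2,0,0.5],[0,0,0.3,0,0.5],[0,0,0,0,0.5],[0,0,0,0,0.5]]]'

```text
t: 19.4
eef_pos: [0.587, 0.1094, 0.0749]
tool_rot: [3.141, 0.002, 3.142]
wrist_force: [-0.1, 0.0, -0.3]
finger_gap: 0.0533
grasp_force: 31.9
```

Request:
step_arm --series '[[[0.2,0,0.5,0,0.5],[0,0,0.3,0,0.5],[0,0,0.2,0,0.5],[0,0,0.1,0,0.5],[0,0,0,0,0.5]]]'

```text
t: 20.02
eef_pos: [0.5842, 0.1096, 0.0642]
tool_rot: [3.142, 0.0, -3.141]
wrist_force: [-3.6, 0.5, 9.6]
finger_gap: 0.0536
grasp_force: 32.8
```

Request:
step_arm --series '[[[0,0,0,0,0.4],[0,0,0,0,0.3],[0,0,0,0,0.22],[0,0,0,0,0.22],[0,0,-3,0,0.15],[0,0,-5,0,0.1],[-1,-4.5,-1.5,0,0.08],[-1,-4,0,0,0.08],[0,0,0,0,0.08],[0,0,0,0,0.08]]]'

```text
t: 21.28
eef_pos: [0.6038, 0.0247, 0.1572]
tool_rot: [3.141, -0.001, 3.141]
wrist_force: [0.5, -0.3, -0.2]
finger_gap: 0.0783
grasp_force: 0.0
```

```bash
python3 chk2.py y1 .5857 .1099 .080; python3 chk.py w10 .5857 .1099 .080
```

```text
top [274.5566 190.04  ] [274.2391 190.1413] 92 [0.5855 0.1106 0.08  ]
scene [306.0096 163.8096] [305.4774 164.7325] 243 [0.5826 0.107  0.08  ]
21.375 [0.6037 0.0255 0.1572] [ 3.1411 -0.0014 -3.1407] [ 0.8613  0.1048 -0.4769] 0.0786328835302022
expect [447.8747 191.9994] inlay [446.5293 190.5306] 2301 [0.5847 0.1089 0.08  ] want 0.5857 0.1099
```

View pics/w10.png

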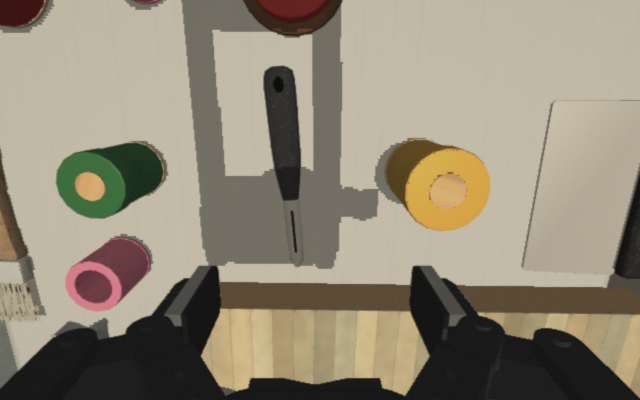

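Yellow is flat and centred on its pot at (448,190) to about 1 mm, and green is still right at (90,187). Next is red.

Request:
step_arm --series '[[[5.4,-0.6,0,0,0.08],[5.4,-0.6,0,0,0.08],[5.3,-0.5,0,0,0.08],[0,0,0,0,0.08],[0,0,4,0,0.08],[0,0,4,0,0.08],[0,0,3.5,0,0.08],[0,0,2,0,0.08],[0,0,0,0,0.08],[0,0,0,0,0.08]]]'

```text
t: 22.68
eef_pos: [0.4447, 0.0078, 0.0232]
tool_rot: [-3.142, 0.001, -3.141]
wrist_force: [0.5, -0.2, 0.4]
finger_gap: 0.0784
grasp_force: 0.0
```

Request:
step_arm --series '[[[0.1,0.1,0.7,0,0.08],[0,0,0.5,0,0.08],[0,0,0,0,0.15],[0,0,0,0,0.25],[0,0,0,0,0.32],[0,0,0,0,0.4],[0,0,0,0,0.4]]]'

```text
t: 23.55
eef_pos: [0.4424, 0.0086, 0.0113]
tool_rot: [3.141, 0.0, 3.141]
wrist_force: [-1.8, 0.1, 5.6]
finger_gap: 0.0622
grasp_force: 31.3
```

Request:
step_arm --series '[[[0,0,-0.2,0,0.4],[0,0,-0.5,0,0.4],[0,0,-2,0,0.4],[0,0,-4,0,0.4],[0,0,-5,0,0.4],[0,-4,-3,0,0.4],[0,-5,0,0,0.4],[0,0,0,0,0.4],[0,0,0,0,0.4]]]'

```text
t: 24.68
eef_pos: [0.4417, -0.0813, 0.1576]
tool_rot: [3.141, -0.001, 3.14]
wrist_force: [-0.1, -0.3, -0.8]
finger_gap: 0.0624
grasp_force: 33.2
```

```bash
python3 held.py w11 .0013 red .4470 -.1981
```

```text
24.675 [ 0.4417 -0.0813  0.1576] [ 3.1408 -0.0009  3.1405] [-0.0694 -0.3114 -0.7879] 0.0623817712619301
held inlay [314.8387 297.9493] 3311 off [0.0017 0.0003]
red rim [ 0.4464 -0.1991] px [140.6671 218.9417] area ratio 0.8937413774818018
stack if top 0.064 [0.4426 0.0079 0.064 ] 569
stack if top 0.046 [0.4429 0.0076 0.046 ] 576
stack if top 0.028 [0.4425 0.0078 0.028 ] 576
go tool cm dx,dy -0.3567124328414051 -11.713245336779513 dz 8.627365205598897
```

View pics/w11.png

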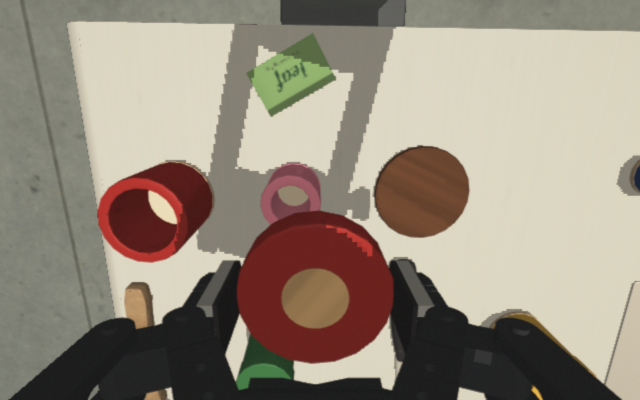

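The red lid is held level at (315,298); the red pot stands clear at (140,218) and the pink one is at (290,197). Placing it.

Request:
step_arm --series '[[[-0.2,-5.9,0,0,0.4],[-0.2,-5.8,0,0,0.4],[0,0,0,0,0.4],[0,0,3,0,0.4],[0,0,3,0,0.4],[0,0,1.6,0,0.4],[0,0,0,0,0.4],[0,0,0,0,0.4]]]'

```text
t: 25.72
eef_pos: [0.4467, -0.1975, 0.0821]
tool_rot: [3.141, 0.0, -3.14]
wrist_force: [0.2, 0.4, 0.0]
finger_gap: 0.0623
grasp_force: 33.3
```

Request:
step_arm --series '[[[0.1,-0.1,0.5,0,0.4],[0,0,0.3,0,0.4],[0,0,0.2,0,0.4],[0,0,0.1,0,0.4],[0,0,0,0,0.4]]]'

```text
t: 26.35
eef_pos: [0.4454, -0.1996, 0.0714]
tool_rot: [-3.142, 0.0, 3.141]
wrist_force: [-1.9, 0.8, 5.4]
finger_gap: 0.0623
grasp_force: 33.9
```

Contact at 5.4 N. y is about 1 mm too far negative, which is acceptable. Releasing.

Request:
step_arm --series '[[[0,0,0,0,0.3],[0,0,0,0,0.2],[0,0,0,0,0.12],[0,0,0,0,0.12],[0,0,-3,0,0.08],[0,0,-5,0,0.05],[-4,4,-3,0,0.05],[-4,4,0,0,0.05],[-2,3,0,0,0.05],[0,3,0,0,0.05],[0,0,0,0,0.05],[0,0,0,0,0.05]]]'

```text
t: 27.85
eef_pos: [0.5442, -0.0608, 0.1799]
tool_rot: [-3.141, -0.0, -3.141]
wrist_force: [-1.2, -0.5, 0.0]
finger_gap: 0.0811
grasp_force: 0.0
```

```bash
python3 chk.py w12 .4470 -.1981 .088; python3 chk2.py r1 .4470 -.1981 .088
```

```text
27.85 [ 0.5442 -0.0608  0.1799] [-3.1409 -0.0003 -3.1409] [-1.1596 -0.5426  0.0054] 0.08108427321755952
expect [89.3853 59.2794] inlay [87.0961 59.5663] 1727 [ 0.4472 -0.1995  0.088 ] want 0.447 -0.1981
top [419.6753 248.9063] none
scene [327.7002 266.8541] [327.8701 268.0395] 177 [ 0.4458 -0.2005  0.088 ]
```

View pics/w12.png

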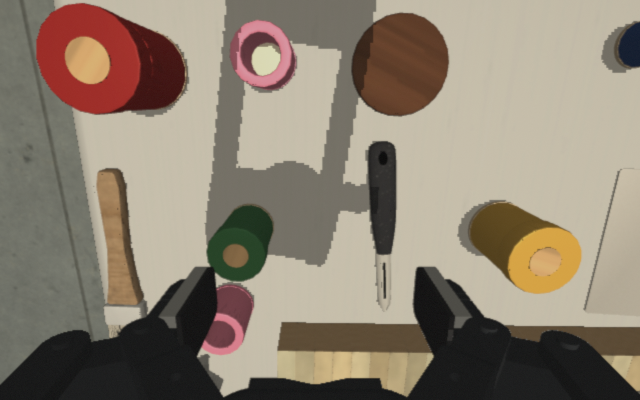

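The red lid lies flat on its pot, inlay at (87,60), about 1.4 mm off centre. Green (235,255) and yellow (546,262) are seated, the peeler and brush haven't moved, and the arm is clear. Handing in.

```bash
python3 -c "
from workcell import robot
print(robot.finish_job())"
```

```text
the job is handed in; nothing more can be done
None
```

All four lids lie flat, right way up and within about 1.5 mm of centre on the pots of their own colour, placed in order from blue to red and handed in at about 28 s; no verdict came back, and I last checked blue right after placing it.

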